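Clear the sectioning saw and hold its feed arm back

ROBOT

A 7-joint arm with a two-finger parallel gripper is mounted at the origin on a cart in front of the work surface, level with it; the furniture and walls round the work are solid. World frame = base frame: x ahead of the robot, y to its left, z up, the work surface at z = 0. Lengths are in mm, angles in degrees, forces in N, time in s.
With the tool pointing down it reaches from about 400 to 925 mm from the base axis. Payload 5.6 kg.
Tool frame: the origin (TCP) lies at the very end of the fingers, on their centre line; the grasp point (between the pads) lies 19 mm behind it (arm.grasp_offset is the distance from the TCP to the grasp point, in mm); z points along the fingers, y is the line along which they close (so a half turn about z gives the same grasp; the last joint's range is limited). The gripper opens to 85 mm and grips with 20 to 120 N. Pads are 22 mm wide; open, the fingers measure 114 mm over their backs; the gripper's body (76 mm by 85 mm) begins 54 mm behind the grasp point. The pads swing forward as they close: fully open they stand 13 mm farther back than shut.
Start: joints at [61.02, 26.786, -0.665, 91.828, 0.344, 61.387, -3.226], TCP at [290.158, -581.65, 231.29] pointing down, gripper open.
Joint ranges: [-144.91, 144.91], [-17.63, 115.5], [-89.93, 88.59], [15.96, 139.68], [-74.01, 254.01], [8.47, 105.57], [-167.45, 167.45]. Speed limits (degrees/s): [147.25, 147.25, 180, 180, 180, 180, 180].

INTERFACE

Orientations are given as a 3x3 rotation matrix whose columns are the frame's x, y, z axes.
In Python, from workcell import telemetry, optics, ticket, arm gives the robot as it stands.
- The arm moves only by the tool move_arm, never from a script. Its argument "targets" is a list of rows, each a list of 7 numbers: the shift along the tool's x, y, z in units of 25 cm (1.0 is 25 cm), then the turn, a rotation vector about the tool's x, y, z in units of 120 degrees (1.0 is 120 degrees), then the opening in per cent of the stroke, from 0 (shut) to 100 (fully open). A call has 1 to 20 rows; each row is the pose to reach, as a shift and turn from the pose commanded when the call began, along the tool's axes at that moment; what a row does not reach only later rows make up. A row lasts 1/10 s, in which the tool goes at most 50 mm and 8.59 degrees, less where a joint would pass 70% of its speed; a pose out of reach is approached as far as the arm can. A call with a number of a shift or a turn outside -1 to 1 is refused whole. A call with a gripper value outside its range is refused whole. The fingers move at their own pace and stop on an object; "squeeze" is the grip in N (left out, the last holds). Time passes only in rows, so rows that repeat a pose let the fingers close. It gives the time, the measured TCP pose, the force, the opening and the grip force at its end, in the units of the state.
- telemetry.get_state(): the state, without advancing time (a new reading comes with each control period).
- optics.read_camera(name): name is "side" or "top" or "wrist"; returns the picture (480x640x3 uint8, red, green, blue); there is no depth.
- optics.calibration(name): a dict with "intrinsics" (3x3 intrinsics, pixels), "R" (3x3) and "t" (3): a world point X has camera coordinates R X + t; the wrist camera has in their place "hand_eye" (4x4, takes a point from camera to tool coordinates, whose origin is the TCP and whose axes are the flange's). Camera axes: x right, y down, z forward; pixel columns grow to the right and rows downward; lengths in mm; the calibration is good to about 2 mm. The wrist camera is an equidistant fisheye: a pixel r from the principal point sees the ray r / f radians off the axis. A picture is of the moment at which its call begins: read the wrist's pose just before it. calibration takes no time and is no camera call.
- ticket.hand_in(): hands the job in; it is judged then, once.
The state is a dict: "t": time; "joints": joint angles; "joint_velocities": joint speeds; "tau": joint torques, N m; "tcp_pos": TCP position; "eef_rot": TCP orientation; "wrist_force": force on the tool from outside, world axes, zero at the start; "moment": the same for the moment, N m; "gripper_width": finger opening in mm; "gripper_force": force on a finger pad.
Only numpy, scipy, OpenCV 4.12 (cv2) and the standard library are available. Lean on these libraries where they do the work, as an engineer would, in place of code of your own. Each camera call takes 0.05 s, during which the arm holds its last target. There are 200 camera calls.

TASK

The slicing job on the bench saw is over and I want to change its wheel: first pick the three cut aluminium samples out of the saw's catch tray and put them into the large, empty compartment of the black sample tray, leaving the bush and the nut in the small one. Then take the saw's spring-loaded feed arm by its upright black knob, draw it back off the wheel all the way to its stop, and keep holding it there without ever letting it snap back onto the wheel: the program finishes while the gripper still holds the arm against the stop. Do not knock over or shove the other things on the bench.

Things in the scene. Friction and masses are not known exactly. Their poses are not given: they have to be found in the camera images.
- saw: Bench sectioning saw fixed to the table, grey base 262 x 275 mm. Origin on the table under it; x points from its front to its back, y to its left. In its frame (mm): white housing x 58 to 132, y -98 to 38, top z 105; thin upright wheel, radius 46, at y 60, centre x 88, z 64, with a hood up to z 121; pivot post of the feed arm at x 0, y -90, up to z 78, its stop post beside it, up to z 59.
- catch_tray (a point): Centre of the floor of the steel catch tray in the front of the saw's base, z 14 mm above the table; axes as the saw's. Inside 91 mm along x, 233 mm along y; rim 3 mm thick, up to z 24 mm. Nothing stands over it while the feed arm is at rest.
- feed_arm (a joint): Feed arm angle, rad. 0: at rest, arm along the saw's +y, its clamped bar pressed on the wheel. Grows counter-clockwise seen from above, the knob moving to the saw's front, over the catch tray; 0.75: on its stop. A spring turns it back: 3.5 N at the knob at rest, 9 N at the stop; no latch. Arm 21 mm wide, z 45 to 59 mm; bar and small vice on its wheel side, up to z 69 mm.
- feed_arm_hinge (a point): Point on the feed arm's vertical pivot axis, at x 0, y -90, z 52 mm in the saw's frame. The knob turns round it at a radius of 115 mm.
- feed_knob: Upright black grip knob on the feed arm, round, 16 mm in diameter (13 at its foot, 17 near the top), from z 74 to z 112 mm above the table. Origin on its axis at z 90 mm, 115 mm from the pivot axis; at rest at x 0, y 25 mm in the saw's frame; it turns freely on its stem. At rest the housing is 58 mm behind it and the vice under it reaches z 69 mm.
- sample_tray: Shallow black tray, 105 (x) x 150 (y) x 16 mm, loose on the table, any yaw. Origin in the middle of its underside; floor 2 mm thick, walls 2 to 3 mm. A low wall along x (up to z 12 mm) at y -18 mm splits it: large empty compartment y -17 to 72, x -50 to 50 mm; small compartment y -72 to -19 mm with a bush and a nut in it.
- bush: Steel bush, 24 mm across, 18 mm tall, stands in the small compartment of the sample tray; stays there. Origin at the middle of its underside.
- nut: Brass hexagon nut, 22 x 19 x 9 mm, lies in the small compartment of the sample tray; stays there. Origin at the middle of its underside.
- hex_keys: Folding hex key set, 30 x 88 x 16 mm, lies on top of the saw's housing; leave it. Origin at the middle of its underside.
- dropper_bottle: White dropper bottle with red tip, 34 mm across, 92 mm tall, stands behind the sample tray; leave it. Origin at the middle of its underside.
- swabs: Clear jar of cotton swabs, 44 mm across, 73 mm tall, stands behind the sample tray; leave it. Origin at the middle of its underside.
- loupe: Black stand loupe, 35 mm across, 37 mm tall, stands between the saw and the sample tray; leave it. Origin at the middle of its underside.
- pen: Blue ball pen, 129 mm long, 11 mm thick, lies to the right of the sample tray; leave it. Origin at the middle of its underside.
- sample_1: Cut aluminium sample one, a milled block 22 x 22 x 11 mm with two small blind holes, lies flat in the catch tray of the saw (the right one seen from the front), at least 25 mm free on either side along the saw's y. Origin at the middle of its underside.
- sample_2: Cut aluminium sample two, a milled block 22 x 22 x 11 mm with two small blind holes, lies flat in the catch tray of the saw (the middle one seen from the front), at least 25 mm free on either side along the saw's y. Origin at the middle of its underside.
- sample_3: Cut aluminium sample three, a milled block 22 x 22 x 11 mm with two small blind holes, lies flat in the catch tray of the saw (the left one seen from the front), at least 25 mm free on either side along the saw's y. Origin at the middle of its underside.

How it is judged:
By the outcome, as a careful person would: the job done as asked, in the order asked, and still so for the second after the job is handed in, while the arm keeps its last pose, push and grip.
It also fails if it takes over 72 s, if anything falls off the work surface, if the arm or the gripper's body presses on something with over 40 N, if the wrist force passes 120 N, or if a joint passes its speed limit or range.

## Working session

There is one attempt and no reset: what is moved stays moved. The work goes in short steps, Python scripts to look and compute and a tool call to move; the robot and the scene stay as the last step left them, time stands still between calls to the robot, and variables do not carry over. Pictures are saved under pics/ and viewed, at most 10 in all, crops included, and the job is handed in when it is done.

Besides the shell and the picture viewer there is one more tool, called after ">>>" as name(argument=value, ...), one argument or row to a line, values as JSON. move_arm: Moves the arm, as the interface text tells. Its arguments: {"type":"object","properties":{"targets":{"type":"array"},"squeeze":{"type":"number"}},"required":["targets"]}

```bash
mkdir -p pics; python3 - <<'E'
from workcell import telemetry, optics
import cv2
s=telemetry.get_state(); print(s['t'],s['tcp_pos'],s['eef_rot'],s['gripper_width'])
for n in ['side','top','wrist']:
    c=optics.calibration(n); print(n,{k:(v.round(3).tolist() if hasattr(v,'round') else v) for k,v in c.items()})
for n in ['top','side']:
    cv2.imwrite(f'pics/{n}0.png',optics.read_camera(n)[:,:,::-1])
E
```

```text
0.0 [ 289.88314808 -581.14194293  230.31887635] [[ 8.94827886e-01  4.46410353e-01 -9.22442312e-04]
 [ 4.46411287e-01 -8.94826545e-01  1.55474578e-03]
 [-1.31371257e-04 -1.80301854e-03 -9.99998366e-01]] 85.10028686825197
side {'intrinsics': [[540.167, 0.0, 320.047], [0.0, 540.167, 242.082], [0.0, 0.0, 1.0]], 'R': [[-0.982, -0.191, -0.002], [-0.123, 0.642, -0.757], [0.145, -0.743, -0.653]], 't': [522.449, 182.012, 1104.137]}
top {'intrinsics': [[466.379, 0.0, 327.453], [0.0, 466.379, 243.62], [0.0, 0.0, 1.0]], 'R': [[-0.013, -1.0, -0.019], [-0.99, 0.016, -0.137], [0.137, 0.017, -0.99]], 't': [-26.201, 575.025, 1070.589]}
wrist {'intrinsics': [[371.648, 0.0, 324.669], [0.0, 371.648, 248.4], [0.0, 0.0, 1.0]], 'hand_eye': [[-0.001, -0.948, -0.319, 82.436], [1.0, -0.002, 0.001, 0.184], [-0.001, -0.319, 0.948, -142.938], [0.0, 0.0, 0.0, 1.0]]}
```

View pics/top0.png

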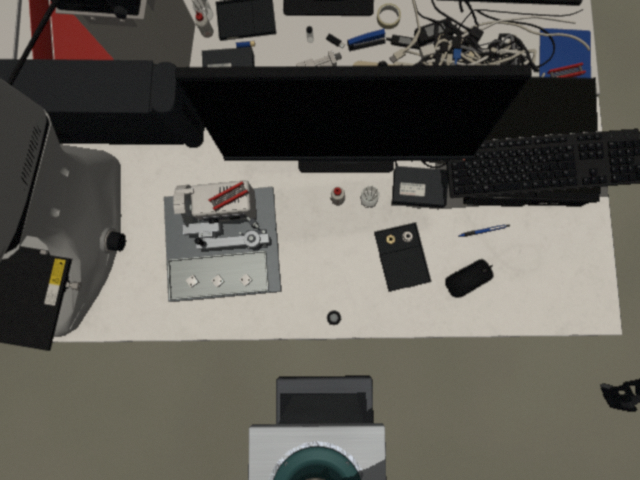

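View pics/side0.png

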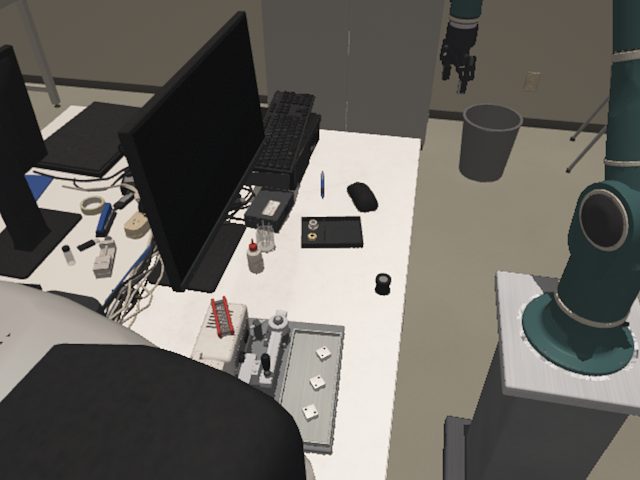

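The top view shows the saw at px (165–282, 188–300), the samples at about (192, 281), (218, 281) and (246, 281), and the sample tray at (375–430, 222–290). The loupe is at (334, 317). The side view agrees, with the knob at about (266, 360).

```bash
cat > h.py <<'E'
import numpy as np, cv2
from workcell import telemetry, optics
def ray(n,u,v,s=None):
    c=optics.calibration(n); K=np.array(c['intrinsics'])
    if n!='wrist':
        R=np.array(c['R']);t=np.array(c['t'])
        return -R.T@t, R.T@np.linalg.solve(K,[u,v,1])
    d=np.array([u-K[0,2],v-K[1,2]])/K[0,0]; th=np.hypot(*d)
    r=np.r_[np.sin(th)*d/max(th,1e-9),np.cos(th)]
    H=np.array(c['hand_eye']);R=np.array(s['eef_rot'])
    return R@H[:3,3]+s['tcp_pos'], R@H[:3,:3]@r
def onz(n,u,v,z,s=None):
    o,d=ray(n,u,v,s); return o+d*(z-o[2])/d[2]
def proj(n,X):
    c=optics.calibration(n); p=np.array(c['intrinsics'])@(np.array(c['R'])@X+np.array(c['t'])); return p[:2]/p[2]
def wproj(X,s):
    c=optics.calibration('wrist');K=np.array(c['intrinsics']);H=np.array(c['hand_eye'])
    p=np.array(s['eef_rot']).T@(np.array(X)-s['tcp_pos']); p=H[:3,:3].T@(p-H[:3,3])
    th=np.arctan2(np.hypot(p[0],p[1]),p[2]); return K[:2,2]+K[0,0]*th*p[:2]/np.hypot(p[0],p[1])
def wfind(mask,amin=50):
    n,l,st,ce=cv2.connectedComponentsWithStats(mask.astype(np.uint8))
    return [(ce[i].round(1).tolist(),st[i].tolist()) for i in range(1,n) if st[i,4]>=amin]
E
python3 - <<'E'
from h import *
im=cv2.imread('pics/top0.png')
g=cv2.cvtColor(im,cv2.COLOR_BGR2GRAY)
m=np.zeros_like(g);m[265:297,172:268]=g[265:297,172:268]>225
for c in wfind(m,15):
    print(c, onz('top',*c[0],25).round(1))
m=np.zeros_like(g);m[210:300,365:440]=g[210:300,365:440]<70
cs,_=cv2.findContours(m,cv2.RETR_EXTERNAL,cv2.CHAIN_APPROX_NONE)
r=cv2.minAreaRect(max(cs,key=cv2.contourArea)); b=cv2.boxPoints(r); print(r,b); print([onz('top',*p,16).round(1).tolist() for p in b])
cv2.imwrite('pics/crop.png',cv2.resize(im[180:305,160:440],None,fx=2.8,fy=2.8,interpolation=cv2.INTER_CUBIC))
E
```

```text
((401.8823547363281, 256.4749450683594), (61.306461334228516, 42.69941329956055), 75.46554565429688) [[373.5231  232.16069]
 [414.856   221.44475]
 [430.2416  280.78918]
 [388.90872 291.50513]]
[[604.2, -146.7, 16.0], [629.0, -247.9, 16.0], [484.1, -279.0, 16.0], [459.9, -179.5, 16.0]]
```

View pics/crop.png

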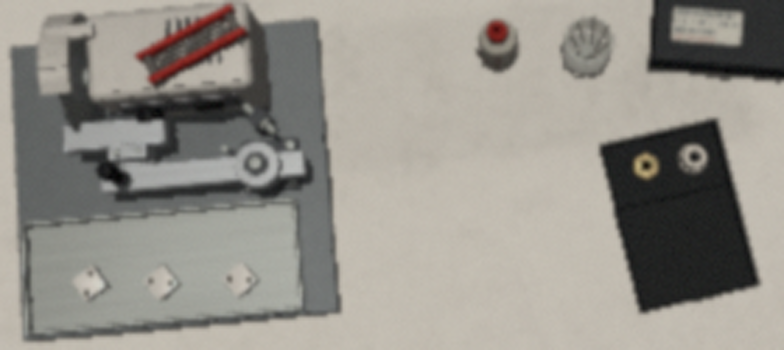

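The crop shows the saw base corners at (12, 47), (317, 20), (339, 311) and (27, 338), and the pivot at (256, 163). The samples are turned about 45° at (90, 283), (161, 282) and (241, 280). The tray's empty compartment is the near one.

```bash
python3 - <<'E'
from h import *
P=lambda x,y,z: onz('top',x/2.8+160-.3,y/2.8+180-.3,z)
for p,z in [((12,47),11),((317,20),11),((339,311),11),((27,338),11),((256,163),78),((112,170),112),((27,225),24),((298,207),24),((304,311),24),((28,337),24),((90,283),25),((161,282),25),((241,280),25),((601,146),16),((717,120),16),((757,285),16),((641,311),16),((498,45),90),((587,48),70)]:
    print(p,P(*p,z).round(0))
print(onz('top',334,317,37).round(0))
E
```

```text
(12, 47) [704. 372.  11.]
(317, 20) [723. 100.  11.]
(339, 311) [465.  80.  11.]
(27, 338) [446. 350.  11.]
(256, 163) [585. 141.  78.]
(112, 170) [576. 250. 112.]
(27, 225) [543. 348.  24.]
(298, 207) [555. 114.  24.]
(304, 311) [465. 108.  24.]
(28, 337) [447. 344.  24.]
(90, 283) [492. 292.  25.]
(161, 282) [492. 231.  25.]
(241, 280) [493. 162.  25.]
(601, 146) [ 605. -149.   16.]
(717, 120) [ 626. -250.   16.]
(757, 285) [ 482. -279.   16.]
(641, 311) [ 462. -179.   16.]
(498, 45) [678. -60.  90.]
(587, 48) [ 679. -135.   70.]
[402. -48.  37.]
```

>>> move_arm(
  targets=[
    [0.73,-0.85,0,0,0,0,55],
    [0.73,-0.85,0,0,0,0,55],
    [0.73,-0.85,0,0,0,0,55],
    [0.73,-0.85,0,0,0,0,55],
    [0.73,-0.85,0,0,0,0,55],
    [0.73,-0.85,0,0,0,0,55],
  ],
)

```text
t: 0.7
tcp_pos: [359.2, -306.0, 231.1]
eef_rot: [[0.893, 0.45, -0.0], [0.45, -0.893, 0.001], [0.0, -0.001, -1.0]]
wrist_force: [0.7, -1.3, 0.3]
gripper_width: 47.0
gripper_force: 0.0
```

>>> move_arm(
  targets=[
    [0.73,-0.85,0,0,0,0,55],
    [0.73,-0.85,0,0,0,0,55],
    [0.73,-0.85,0,0,0,0,55],
    [0.73,-0.85,0,0,0,0,55],
    [0.73,-0.85,0,0,0,0,55],
    [0.73,-0.85,0,0,0,0,55],
  ],
)

```text
t: 1.3
tcp_pos: [427.2, -34.7, 231.4]
eef_rot: [[0.893, 0.45, 0.0], [0.45, -0.893, 0.001], [0.001, -0.0, -1.0]]
wrist_force: [0.7, -0.9, 0.3]
gripper_width: 46.8
gripper_force: 0.0
```

>>> move_arm(
  targets=[
    [0.71,-0.85,0.2,0,0,0,55],
    [0.71,-0.85,0.2,0,0,0,55],
    [0.71,-0.85,0.2,0,0,0,55],
    [0.71,-0.85,0.2,0,0,0,55],
    [0.71,-0.85,0.2,0,0,0,55],
    [0.71,-0.85,0.2,0,0,0,55],
    [0.71,-0.85,0.2,0,0,0,55],
    [0.71,-0.85,0.2,0,0,0,55],
  ],
)

```text
t: 2.1
tcp_pos: [490.4, 231.1, 180.5]
eef_rot: [[0.894, 0.448, -0.002], [0.448, -0.894, -0.001], [-0.002, -0.0, -1.0]]
wrist_force: [0.4, -0.9, 0.2]
gripper_width: 47.1
gripper_force: 0.0
```

```bash
python3 - <<'E'
from h import *
s=telemetry.get_state(); im=optics.read_camera('wrist'); cv2.imwrite('pics/w1.png',im[:,:,::-1])
print(s['t'],s['tcp_pos'],s['eef_rot'].round(3),s['gripper_width'],s['joints'])
for X in [(492,292,25),(492,231,25),(493,162,25),(576,250,112)]: print(wproj(X,s).round())
E
```

```text
2.1 [490.37134932 231.08733884 180.46367908] [[ 0.894  0.448 -0.002]
 [ 0.448 -0.894 -0.001]
 [-0.002 -0.    -1.   ]] 47.087284054166574 [  -5.20461237   23.25365752  -29.14935914  108.12505631   14.05471608
   52.2639615  -104.4737029 ]
[259. 194.]
[325. 226.]
[397. 259.]
[362. 123.]
```

View pics/w1.png

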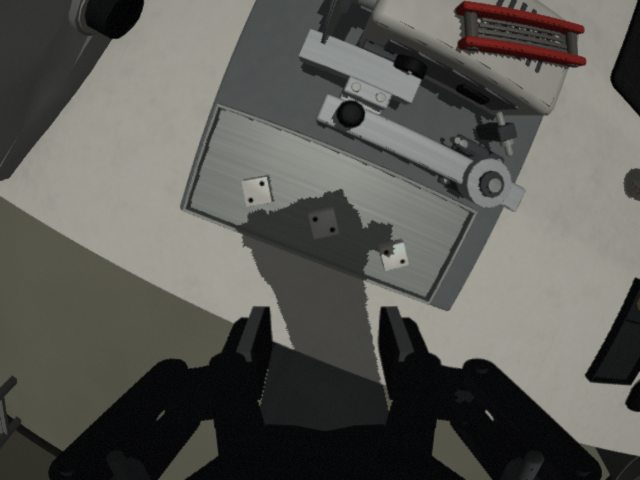

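The wrist view shows the blocks at (257, 191), (324, 222) and (397, 255), close to the tool axes. The knob is at (350, 115), the pivot at (491, 184) and the catch tray is clear.

```bash
cat >> h.py <<'E'
def block(g,u,v,s,z,k=24,rel=None):
    u,v=int(u),int(v);p=g[v-k:v+k,u-k:u+k]
    t,m=cv2.threshold(cv2.GaussianBlur(p,(3,3),0),0,255,cv2.THRESH_OTSU)
    m=(g[v-k:v+k,u-k:u+k]>(rel or t)).astype(np.uint8)
    m=cv2.morphologyEx(m,cv2.MORPH_OPEN,np.ones((3,3)))
    n,l,st,ce=cv2.connectedComponentsWithStats(m)
    i=min(range(1,n),key=lambda i:np.hypot(*(ce[i]-k))+(st[i,4]<150)*99)
    ys,xs=np.where(l==i)
    q=np.array([onz('wrist',x+u-k,y+v-k,z,s)[:2] for x,y in zip(xs,ys)],np.float32)
    return t,st[i].tolist(),cv2.minAreaRect(q)
E
python3 - <<'E'
from h import *
s=telemetry.get_state(); g=cv2.cvtColor(cv2.imread('pics/w1.png'),cv2.COLOR_BGR2GRAY)
for u,v in [(257,191),(324,222),(397,256)]: print(block(g,u,v,s,25))
print(g[200:245:4,324]); print(g[222,300:350:4]); print(g[256,370:425:4])
for p,z in [((350,112),112),((491,184),78),((218,104),24),((475,210),24),((430,302),24),((182,208),24)]: print(p,onz('wrist',*p,z,s).round(1))
E
```

```text
(101.0, [0, 0, 48, 48, 2019], ((494.0130310058594, 294.15191650390625), (39.7143440246582, 40.12541198730469), 24.861421585083008))
(59.0, [9, 11, 28, 29, 583], ((493.8649597167969, 232.3712615966797), (22.744447708129883, 21.825233459472656), 38.1718864440918))Traceback (most recent call last):
  File "<stdin>", line 3, in <module>
  File "h.py", line 31, in block
    q=np.array([onz('wrist',x+u-k,y+v-k,z,s)[:2] for x,y in zip(xs,ys)],np.float32)
                ~~~^^^^^^^^^^^^^^^^^^^^^^^^^
  File "h.py", line 13, in onz
    o,d=ray(n,u,v,s); return o+d*(z-o[2])/d[2]
        ~~~^^^^^^^^^
  File "h.py", line 4, in ray
    c=optics.calibration(n); K=np.array(c['intrinsics'])
ValueError: time passes only in moves, steps and waits
```

```bash
python3 - <<'E'
t=open('h.py').read()
t=t.replace("def ray(","import functools\ncal=functools.cache(optics.calibration)\ndef ray(",1).replace("c=optics.calibration(","c=cal(")
open('h.py','w').write(t)
E
python3 - <<'E'
from h import *
s=telemetry.get_state(); g=cv2.cvtColor(cv2.imread('pics/w1.png'),cv2.COLOR_BGR2GRAY)
for u,v,r in [(257,191,180),(324,222,None),(397,256,180)]: print(block(g,u,v,s,25,rel=r))
for p,z in [((350,112),112),((491,184),78),((218,104),24),((475,210),24),((430,302),24),((182,208),24)]: print(p,onz('wrist',*p,z,s).round(1))
E
```

```text
Traceback (most recent call last):
  File "h.py", line 31, in block
    i=min(range(1,n),key=lambda i:np.hypot(*(ce[i]-k))+(st[i,4]<150)*99)
ValueError: min() iterable argument is empty
```

```bash
python3 - <<'E'
from h import *
s=telemetry.get_state(); g=cv2.cvtColor(cv2.imread('pics/w1.png'),cv2.COLOR_BGR2GRAY)
print(g[191,235:280:3],g[256,372:422:3])
for u,v,r in [(257,191,165),(324,222,None),(397,256,165)]:
  try: print(block(g,u,v,s,25,rel=r))
  except Exception as e: print(e)
for p,z in [((350,112),112),((491,184),78),((218,104),24),((475,210),24),((430,302),24),((182,208),24)]: print(p,onz('wrist',*p,z,s).round(1))
E
```

```text
[120 120 121 151 152 151 152 154 159 163 168 161  91 133 130] [120 120 117 113 163  96 163 176 173 174 170 168 121 118 116 116 114]
(101.0, [29, 19, 6, 7, 34], ((498.5385437011719, 288.2609558105469), (5.023507118225098, 4.157491683959961), 24.48590660095215))
(59.0, [9, 11, 28, 29, 583], ((493.8649597167969, 232.3712615966797), (22.744447708129883, 21.825233459472656), 38.1718864440918))
(92.0, [17, 12, 16, 19, 183], ((498.319091796875, 163.75433349609375), (15.417451858520508, 13.839988708496094), 38.2822265625))
(350, 112) [579.  257.7 112. ]
(491, 184) [586.4 144.9  78. ]
(218, 104) [546.2 353.2  24. ]
(475, 210) [564.1 119.4  24. ]
(430, 302) [470.5 110.3  24. ]
(182, 208) [452.4 348.2  24. ]
```

>>> move_arm(
  targets=[
    [0.015,0.002,0.2,0,0,-0.07,55],
    [0.015,0.002,0.4,0,0,-0.097,55],
    [0.015,0.002,0.56,0,0,-0.097,55],
    [0.015,0.002,0.62,0,0,-0.097,55],
    [0.015,0.002,0.658,0,0,-0.097,55],
    [0.015,0.002,0.658,0,0,-0.097,55],
    [0.015,0.002,0.658,0,0,-0.097,10],
    [0.015,0.002,0.658,0,0,-0.097,10],
    [0.015,0.002,0.658,0,0,-0.097,10],
    [0.015,0.002,0.658,0,0,-0.097,10],
    [0.015,0.002,0.658,0,0,-0.097,10],
    [0.015,0.002,0.658,0,0,-0.097,10],
  ],
  squeeze=40,
)

```text
t: 3.35
tcp_pos: [496.0, 232.8, 18.8]
eef_rot: [[0.786, 0.618, 0.003], [0.618, -0.786, 0.001], [0.003, 0.001, -1.0]]
wrist_force: [-1.0, -1.7, 6.4]
gripper_width: 20.3
gripper_force: 39.5
```

```bash
python3 - <<'E'
from h import *
s=telemetry.get_state();print(s['joints'].round(1))
s=dict(s,tcp_pos=np.array([490.37,231.09,180.46]),eef_rot=np.array([[.894,.448,-.002],[.448,-.894,-.001],[-.002,0,-1]])); g=cv2.cvtColor(cv2.imread('pics/w1.png'),cv2.COLOR_BGR2GRAY)
for r in (138,142): print(block(g,257,191,s,25,rel=r))
E
```

```text
[  -9.6   37.7  -24.2  112.1   25.8   35.3 -102.6]
(101.0, [9, 10, 29, 28, 563], ((493.0697021484375, 295.0621337890625), (21.347408294677734, 21.5433292388916), 35.16499710083008))
(101.0, [9, 10, 29, 28, 547], ((493.1884460449219, 294.889892578125), (21.348054885864258, 20.94797706604004), 35.20195388793945))
```

>>> move_arm(
  targets=[
    [0,0,-0.15,0,0,0,10],
    [0,0,-0.32,0,0,0,10],
    [-0.1,0.14,-0.4,0,0,0,10],
    [-0.2,0.28,-0.4,0,0,0,10],
    [-0.3,0.43,-0.4,0,0,0,10],
    [-0.4,0.57,-0.4,0,0,0,10],
    [-0.52,0.74,-0.4,0,0,0,10],
  ],
)

```text
t: 4.05
tcp_pos: [506.9, 7.5, 118.0]
eef_rot: [[0.785, 0.619, 0.002], [0.619, -0.785, -0.0], [0.002, 0.002, -1.0]]
wrist_force: [0.6, -0.7, 0.6]
gripper_width: 20.4
gripper_force: 39.5
```

>>> move_arm(
  targets=[
    [-0.1,0.14,0,0,0,-0.06,10],
    [-0.2,0.28,0,0,0,-0.13,10],
    [-0.3,0.43,0,0,0,-0.2,10],
    [-0.4,0.57,0,0,0,-0.27,10],
    [-0.5,0.69,0,0,0,-0.34,10],
    [-0.53,0.735,0,0,0,-0.41,10],
    [-0.53,0.735,0,0,0,-0.48,10],
    [-0.53,0.735,0,0,0,-0.528,10],
    [-0.53,0.735,0,0,0,-0.528,10],
  ],
)

```text
t: 4.95
tcp_pos: [515.9, -218.4, 117.4]
eef_rot: [[-0.199, 0.98, 0.001], [0.98, 0.199, -0.0], [-0.0, 0.001, -1.0]]
wrist_force: [0.7, 0.0, -0.9]
gripper_width: 20.4
gripper_force: 39.5
```

```bash
python3 - <<'E'
from h import *
s=telemetry.get_state(); im=optics.read_camera('wrist'); cv2.imwrite('pics/w2.png',im[:,:,::-1])
print(s['t'],s['tcp_pos'],s['eef_rot'].round(3),s['gripper_width'],s['joints'].round(1))
E
```

```text
4.95 [ 515.92676537 -218.37795819  117.40945174] [[-0.199  0.98   0.001]
 [ 0.98   0.199 -0.   ]
 [-0.     0.001 -1.   ]] 20.442449327416323 [ 50.7  33.5 -40.7 107.7  28.3  49.2   7.2]
```

View pics/w2.png

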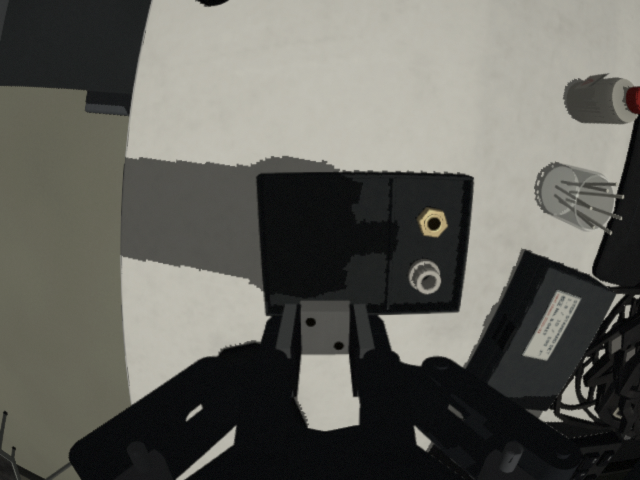

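The wrist view shows the block held square at (325, 328). The tray corners are at about (258, 175), (473, 176), (460, 311) and (267, 313), and the divider is at u≈390.

```bash
python3 - <<'E'
from h import *
s=telemetry.get_state()
q=[onz('wrist',*p,z,s)[:2] for p,z in [((258,175),16),((473,176),16),((460,311),16),((267,313),16),((390,178),12),((387,306),12)]]
print(np.round(q,1)); q=np.array(q[:4]); c=q.mean(0); near=(q[0]+q[3])/2; far=(q[1]+q[2])/2
yv=(near-far);print(c,np.hypot(*yv),np.degrees(np.arctan2(*yv[::-1]))); yv/=np.hypot(*yv); xv=np.array([yv[1],-yv[0]])
R=s['eef_rot']
for x in (-30,0,30):
    w=c+27*yv+x*xv; print(x,w,R.T@np.r_[w-s['tcp_pos'][:2],0]/250)
E
```

```text
[[ 462.9 -176.8]
 [ 607.1 -146.5]
 [ 630.2 -248.7]
 [ 484.  -277.4]
 [ 550.3 -162.1]
 [ 572.1 -256. ]]
[ 546.03937392 -212.3763462 ] 148.19836172678473 -168.5068217438916
-30 [ 525.55830402 -247.15458329] [-1.21054048e-01  1.48597835e-02  7.81174624e-05]
0 [ 519.58076618 -217.75613025] [-1.05438319e-03  1.45842605e-02  1.08488841e-05]
30 [ 513.60322834 -188.35767721] [ 1.18945282e-01  1.43087376e-02 -5.64196943e-05]
```

>>> move_arm(
  targets=[
    [0,0.015,0.15,0,0,0,10],
    [0,0.015,0.3,0,0,0,10],
    [0,0.015,0.38,0,0,0,10],
    [0,0.015,0.42,0,0,0,10],
    [0,0.015,0.438,0,0,0,10],
    [0,0.015,0.438,0,0,0,10],
    [0,0.015,0.438,0,0,0,40],
    [0,0.015,0.438,0,0,0,45],
    [0,0.015,0.438,0,0,0,45],
    [0,0.015,0.4,0,0,0,45],
    [0,0.015,0.2,0,0,0,55],
    [0,0.015,0,0,0,0,55],
    [0,0.015,0,0,0,0,55],
  ],
)

```text
t: 6.3
tcp_pos: [524.0, -217.9, 123.9]
eef_rot: [[-0.2, 0.98, 0.011], [0.98, 0.2, -0.005], [-0.007, 0.01, -1.0]]
wrist_force: [0.0, 0.0, 1.4]
gripper_width: 46.7
gripper_force: 0.0
```

```bash
python3 - <<'E'
from h import *
s=telemetry.get_state()
d=np.array([493.1,295.0,110])-s['tcp_pos']; print(s['tcp_pos'],s['eef_rot'].round(3),s['eef_rot'].T@d/250)
E
```

```text
[ 523.99992309 -217.88127141  123.87354326] [[-0.2    0.98   0.011]
 [ 0.98   0.2   -0.005]
 [-0.007  0.01  -1.   ]] [2.03518483 0.28833728 0.04467626]
```

>>> move_arm(
  targets=[
    [0.18,0.03,0,0,0,0,55],
    [0.36,0.05,0,0,0,0,55],
    [0.54,0.08,0,0,0,0,55],
    [0.72,0.1,0,0,0,0,55],
    [0.9,0.13,0,0,0,0,55],
    [1.0,0.144,0,0,0,0,55],
  ],
)

```text
t: 6.9
tcp_pos: [504.4, 39.2, 117.7]
eef_rot: [[-0.204, 0.979, 0.001], [0.979, 0.204, 0.001], [0.001, 0.001, -1.0]]
wrist_force: [-0.0, 0.1, 0.1]
gripper_width: 46.9
gripper_force: 0.0
```

>>> move_arm(
  targets=[
    [0.18,0.03,0,0,0,-0.04,55],
    [0.36,0.05,0,0,0,-0.08,55],
    [0.54,0.08,0,0,0,-0.12,55],
    [0.72,0.1,0,0,0,-0.16,55],
    [0.9,0.13,0,0,0,-0.1975,55],
    [1.0,0.144,0,0,0,-0.1975,55],
    [1.0,0.144,0,0,0,-0.1975,55],
    [1.0,0.144,0,0,0,-0.1975,55],
  ],
)

```text
t: 7.7
tcp_pos: [490.1, 287.1, 116.9]
eef_rot: [[-0.577, 0.816, -0.0], [0.816, 0.577, -0.001], [-0.001, -0.0, -1.0]]
wrist_force: [1.0, -0.9, -0.8]
gripper_width: 47.0
gripper_force: 0.0
```

```bash
python3 - <<'E'
from h import *
s=telemetry.get_state(); im=optics.read_camera('wrist')[:,:,::-1].copy(); cv2.imwrite('pics/w3.png',im)
print(s['t'],s['tcp_pos'],s['eef_rot'].round(3),s['joints'].round(1))
g=cv2.cvtColor(im,cv2.COLOR_BGR2GRAY)
for X in [(493,295,25),(497,164,25)]:
    p=wproj(X,s); print(p)
    for r in (None,140):
        try: print(block(g,*p,s,25,k=34,rel=r))
        except Exception as e: print(e)
E
```

```text
7.7 [490.06978198 287.14992169 116.89996043] [[-0.577  0.816 -0.   ]
 [ 0.816  0.577 -0.001]
 [-0.001 -0.    -1.   ]] [  1.7  36.9 -47.4 106.3  34.1  52.1 -26.6]
[334.92018805 245.19118115]
(92.0, [54, 55, 14, 13, 100], ((518.7572021484375, 289.4972229003906), (9.039541244506836, 8.89889144897461), 34.98701477050781))
(92.0, [62, 0, 6, 10, 47], ((496.9052429199219, 322.678466796875), (3.2733776569366455, 6.120748519897461), 36.91170883178711))
[243.29472715 374.64120012]
(63.0, [50, 0, 18, 68, 731], ((513.0750732421875, 174.92550659179688), (14.561225891113281, 71.23285675048828), 30.978670120239258))
min() iterable argument is empty
```

View pics/w3.png

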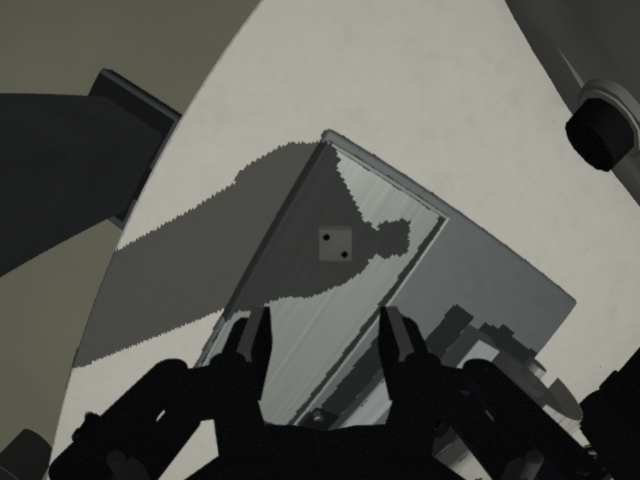

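The block sits at (335, 244), square to the tool and where it was predicted. I'll grasp it.

>>> move_arm(
  targets=[
    [0.017,0.028,0.15,0,0,0,55],
    [0.017,0.028,0.27,0,0,0,55],
    [0.017,0.028,0.36,0,0,0,55],
    [0.017,0.028,0.395,0,0,0,55],
    [0.017,0.028,0.395,0,0,0,55],
    [0.017,0.028,0.395,0,0,0,10],
    [0.017,0.028,0.395,0,0,0,10],
    [0.017,0.028,0.395,0,0,0,10],
    [0.017,0.028,0.395,0,0,0,10],
    [0.017,0.028,0.395,0,0,0,10],
    [0.017,0.028,0.395,0,0,0,10],
  ],
)

```text
t: 8.85
tcp_pos: [494.6, 295.0, 19.6]
eef_rot: [[-0.576, 0.817, 0.003], [0.817, 0.576, 0.0], [-0.001, 0.002, -1.0]]
wrist_force: [0.5, -1.7, 7.1]
gripper_width: 20.3
gripper_force: 39.8
```

>>> move_arm(
  targets=[
    [0,0,-0.15,0,0,0,10],
    [0,0,-0.32,0,0,0,10],
    [-0.12,-0.08,-0.4,0,0,0,10],
    [-0.27,-0.17,-0.4,0,0,0,10],
    [-0.42,-0.27,-0.4,0,0,0,10],
    [-0.57,-0.37,-0.4,0,0,0,10],
    [-0.72,-0.47,-0.4,0,0,0,10],
    [-0.81,-0.527,-0.4,0,0,0,10],
  ],
)

```text
t: 9.65
tcp_pos: [502.6, 49.0, 118.2]
eef_rot: [[-0.574, 0.819, 0.0], [0.819, 0.574, -0.002], [-0.002, -0.001, -1.0]]
wrist_force: [0.2, -0.3, -0.6]
gripper_width: 20.3
gripper_force: 39.3
```

>>> move_arm(
  targets=[
    [-0.15,-0.1,0,0,0,0.05,10],
    [-0.3,-0.2,0,0,0,0.1,10],
    [-0.45,-0.3,0,0,0,0.15,10],
    [-0.6,-0.4,0,0,0,0.1975,10],
    [-0.75,-0.49,0,0,0,0.1975,10],
    [-0.81,-0.527,0,0,0,0.1975,10],
    [-0.81,-0.527,0,0,0,0.1975,10],
    [-0.81,-0.527,0,0,0,0.1975,10],
  ],
)

```text
t: 10.45
tcp_pos: [511.7, -187.4, 118.3]
eef_rot: [[-0.2, 0.98, 0.0], [0.98, 0.2, 0.001], [0.0, 0.0, -1.0]]
wrist_force: [0.3, 1.2, -0.6]
gripper_width: 20.2
gripper_force: 39.3
```

```bash
python3 - <<'E'
from h import *
s=telemetry.get_state(); im=optics.read_camera('wrist')[:,:,::-1].copy(); cv2.imwrite('pics/w4.png',im)
print(s['t'],s['tcp_pos'],s['gripper_width'],s['joints'].round(1)); R=s['eef_rot']
print(R.T@(np.array([513.6,-188.4,7.5])-s['tcp_pos'])/250)
E
```

```text
10.45 [ 511.74402709 -187.44589654  118.26792485] 20.215483739924803 [ 49.3  32.6 -42.1 109.7  28.7  48.7   3.8]
[-0.00541184  0.00633205  0.44307203]
```

View pics/w4.png

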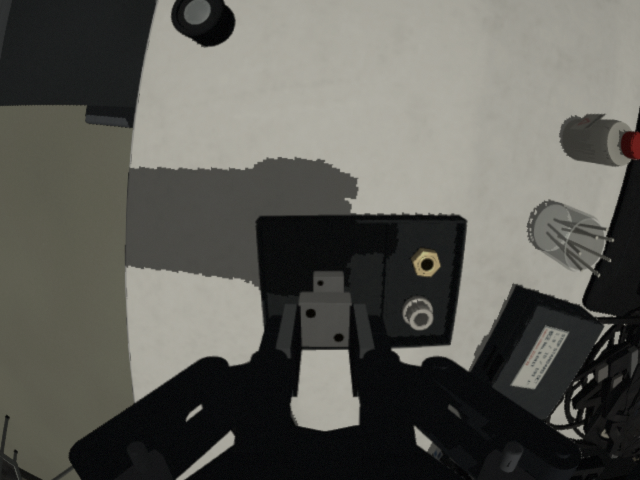

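The first block is in the tray, with its near edge at about (328, 271), and the second is held. I'll check the spacing.

```bash
python3 - <<'E'
from h import *
s=telemetry.get_state(); R=s['eef_rot']
for p,z in [((313,271),13),((343,271),13),((257,218),16),((467,218),16)]: 
    w=onz('wrist',*p,z,s); print(w.round(1),(R.T@(w-s['tcp_pos'])).round(1))
E
```

```text
[ 507.8 -206.8   13. ] [-19.   -8.1 105.3]
[ 529.  -202.5   13. ] [-19.1  13.5 105.3]
[ 462.4 -175.    16. ] [ 21.3 -46.1 102.3]
[ 607.4 -144.5   16. ] [ 21.9 102.  102.4]
```

>>> move_arm(
  targets=[
    [0,0.006,0.15,0,0,0,10],
    [0,0.006,0.3,0,0,0,10],
    [0,0.006,0.38,0,0,0,10],
    [0,0.006,0.42,0,0,0,10],
    [0,0.006,0.44,0,0,0,10],
    [0,0.006,0.44,0,0,0,10],
    [0,0.006,0.44,0,0,0,40],
    [0,0.006,0.44,0,0,0,45],
    [0,0.006,0.44,0,0,0,45],
    [0,0.006,0.4,0,0,0,45],
    [0,0.006,0.2,0,0,0,55],
    [0,0.006,0,0,0,0,55],
    [0,0.006,0,0,0,0,55],
    [0,0.006,0,0,0,0,55],
  ],
)

```text
t: 11.9
tcp_pos: [514.0, -188.5, 120.0]
eef_rot: [[-0.199, 0.98, 0.003], [0.98, 0.199, -0.002], [-0.003, 0.002, -1.0]]
wrist_force: [-0.3, -0.9, -1.2]
gripper_width: 46.8
gripper_force: 0.0
```

```bash
python3 - <<'E'
from h import *
s=telemetry.get_state()
d=np.array([493.5,163,s['tcp_pos'][2]])-s['tcp_pos']; print(s['tcp_pos'],s['eef_rot'].T@d/250)
E
```

```text
[ 514.01191313 -188.51110089  120.01758655] [ 1.39423855  0.19945368 -0.00312822]
```

>>> move_arm(
  targets=[
    [0.18,0.03,0,0,0,0,55],
    [0.36,0.05,0,0,0,0,55],
    [0.54,0.08,0,0,0,0,55],
    [0.697,0.1,0,0,0,0,55],
  ],
)

```text
t: 12.3
tcp_pos: [501.7, -10.1, 117.2]
eef_rot: [[-0.2, 0.98, -0.002], [0.98, 0.2, 0.001], [0.001, -0.002, -1.0]]
wrist_force: [1.0, -0.7, 0.2]
gripper_width: 47.1
gripper_force: 0.0
```

>>> move_arm(
  targets=[
    [0.18,0.03,0,0,0,-0.06,55],
    [0.36,0.05,0,0,0,-0.12,55],
    [0.54,0.08,0,0,0,-0.18,55],
    [0.697,0.1,0,0,0,-0.223,55],
    [0.697,0.1,0,0,0,-0.223,55],
    [0.697,0.1,0,0,0,-0.223,55],
    [0.697,0.1,0,0,0,-0.223,55],
  ],
)

```text
t: 13.0
tcp_pos: [492.4, 162.0, 117.1]
eef_rot: [[-0.618, 0.786, -0.002], [0.786, 0.618, -0.001], [-0.0, -0.002, -1.0]]
wrist_force: [-0.7, -0.9, 0.5]
gripper_width: 46.4
gripper_force: 0.0
```

```bash
python3 - <<'E'
from h import *
s=telemetry.get_state(); im=optics.read_camera('wrist')[:,:,::-1].copy(); cv2.imwrite('pics/w5.png',im)
print(s['t'],s['tcp_pos'],s['eef_rot'].round(3),s['joints'].round(1))
g=cv2.cvtColor(im,cv2.COLOR_BGR2GRAY); p=wproj((493.5,163,25),s); print(p)
cv2.imwrite('pics/w5c.png',cv2.resize(im[150:320,220:440],None,fx=2.5,fy=2.5))
E
```

```text
13.0 [492.40197739 162.032466   117.12314649] [[-0.618  0.786 -0.002]
 [ 0.786  0.618 -0.001]
 [-0.    -0.002 -1.   ]] [ 17.3  33.6 -50.1 112.9  33.9  49.5 -13. ]
[326.99528979 251.71998559]
```

View pics/w5c.png

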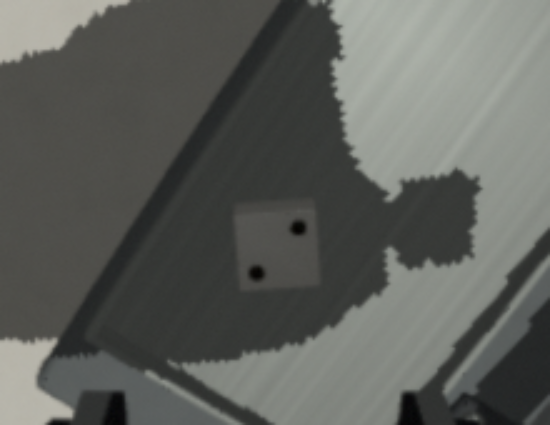

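The crop shows the block's top face with corners at (237, 210), (316, 207), (320, 285) and (240, 291). It is about 3° off the tool axes.

```bash
python3 - <<'E'
from h import *
s=telemetry.get_state(); R=s['eef_rot']
q=np.array([(R.T@(onz('wrist',220+x/2.5,150+y/2.5,25,s)-s['tcp_pos']))[:2] for x,y in [(237,210),(316,207),(320,285),(240,291)]])
print(q.round(1),q.mean(0)/250)
a=q[1]-q[0]+q[2]-q[3]; print(np.degrees(np.arctan2(-a[0],a[1])))
E
```

```text
[[ 12.4  -6.4]
 [ 13.2  14.5]
 [ -8.8  15.9]
 [-10.5  -5.8]] [0.00627333 0.01822648]
-3.41750443895352
```

>>> move_arm(
  targets=[
    [0.006,0.018,0.15,0,0,-0.028,55],
    [0.006,0.018,0.27,0,0,-0.028,55],
    [0.006,0.018,0.36,0,0,-0.028,55],
    [0.006,0.018,0.395,0,0,-0.028,55],
    [0.006,0.018,0.395,0,0,-0.028,55],
    [0.006,0.018,0.395,0,0,-0.028,10],
    [0.006,0.018,0.395,0,0,-0.028,10],
    [0.006,0.018,0.395,0,0,-0.028,10],
    [0.006,0.018,0.395,0,0,-0.028,10],
    [0.006,0.018,0.395,0,0,-0.028,10],
    [0.006,0.018,0.395,0,0,-0.028,10],
  ],
)

```text
t: 14.15
tcp_pos: [496.0, 166.9, 19.7]
eef_rot: [[-0.664, 0.748, 0.001], [0.748, 0.664, -0.001], [-0.001, 0.0, -1.0]]
wrist_force: [0.2, -2.3, 6.8]
gripper_width: 20.6
gripper_force: 39.7
```

```bash
python3 - <<'E'
from h import *
s=telemetry.get_state();R=s['eef_rot']
print(s['tcp_pos'],R.T@(np.array([525.6,-247.2,s['tcp_pos'][2]])-s['tcp_pos'])/250,np.degrees(np.arctan2(R[1,1],R[0,1])))
E
```

```text
[495.96968269 166.89481291  19.74871315] [-1.31744658 -1.01092551  0.00190692] 41.59312344662028
```

>>> move_arm(
  targets=[
    [0,0,-0.15,0,0,0,10],
    [0,0,-0.32,0,0,0,10],
    [-0.12,-0.09,-0.4,0,0,0,10],
    [-0.26,-0.2,-0.4,0,0,0,10],
    [-0.4,-0.31,-0.4,0,0,0,10],
    [-0.54,-0.41,-0.4,0,0,0,10],
    [-0.658,-0.505,-0.4,0,0,0,10],
  ],
)

```text
t: 14.85
tcp_pos: [510.3, -41.7, 119.2]
eef_rot: [[-0.663, 0.748, 0.0], [0.748, 0.663, -0.0], [-0.0, 0.0, -1.0]]
wrist_force: [0.1, 0.4, -0.1]
gripper_width: 20.2
gripper_force: 39.4
```

>>> move_arm(
  targets=[
    [-0.14,-0.11,0,0,0,0.06,10],
    [-0.28,-0.22,0,0,0,0.12,10],
    [-0.42,-0.32,0,0,0,0.18,10],
    [-0.55,-0.42,0,0,0,0.23,10],
    [-0.658,-0.505,0,0,0,0.251,10],
    [-0.658,-0.505,0,0,0,0.251,10],
    [-0.658,-0.505,0,0,0,0.251,10],
    [-0.658,-0.505,0,0,0,0.251,10],
  ],
)

```text
t: 15.65
tcp_pos: [525.2, -244.5, 119.1]
eef_rot: [[-0.202, 0.979, -0.0], [0.979, 0.202, 0.001], [0.001, 0.0, -1.0]]
wrist_force: [-0.1, -0.1, 0.0]
gripper_width: 20.0
gripper_force: 39.4
```

```bash
python3 - <<'E'
from h import *
s=telemetry.get_state();R=s['eef_rot']
print(s['t'],s['tcp_pos'],s['joints'].round(1),R.T@(np.array([525.6,-247.2,8])-s['tcp_pos'])/250,np.degrees(np.arctan2(R[1,1],R[0,1])))
E
```

```text
15.65 [ 525.18921198 -244.45029883  119.14643121] [ 53.2  35.5 -42.1 104.8  29.9  51.3   8.8] [-0.01159918 -0.00065565  0.44457302] 11.635107965752598
```

>>> move_arm(
  targets=[
    [-0.011,0,0.15,0,0,0,10],
    [-0.011,0,0.3,0,0,0,10],
    [-0.011,0,0.38,0,0,0,10],
    [-0.011,0,0.42,0,0,0,10],
    [-0.011,0,0.444,0,0,0,10],
    [-0.011,0,0.444,0,0,0,10],
    [-0.011,0,0.444,0,0,0,40],
    [-0.011,0,0.444,0,0,0,45],
    [-0.011,0,0.444,0,0,0,45],
    [-0.011,0,0.4,0,0,0,45],
    [-0.011,0,0.2,0,0,0,55],
    [-0.011,0,0,0,0,0,55],
    [-0.011,0,-0.15,0,0,0,55],
    [-0.011,0,-0.3,0,0,0,55],
    [-0.011,0,-0.3,0,0,0,55],
  ],
)

```text
t: 17.15
tcp_pos: [528.9, -249.4, 200.7]
eef_rot: [[-0.2, 0.98, 0.009], [0.98, 0.2, -0.005], [-0.007, 0.008, -1.0]]
wrist_force: [0.8, 0.0, 0.2]
gripper_width: 47.1
gripper_force: 0.0
```

>>> move_arm(
  targets=[
    [0.18,0.05,0,0,0,0,55],
    [0.36,0.11,0,0,0,0,55],
    [0.54,0.17,0,0,0,0,55],
    [0.72,0.22,0,0,0,0,55],
    [0.9,0.28,0,0,0,0,55],
    [0.974,0.3,0,0,0,0,55],
  ],
)

```text
t: 17.75
tcp_pos: [550.2, 10.5, 194.9]
eef_rot: [[-0.206, 0.979, 0.001], [0.979, 0.206, 0.002], [0.002, 0.001, -1.0]]
wrist_force: [0.2, -0.7, -0.2]
gripper_width: 46.6
gripper_force: 0.0
```

>>> move_arm(
  targets=[
    [0.18,0.05,0,0,0,0.03,55],
    [0.36,0.11,0,0,0,0.0625,55],
    [0.54,0.17,0,0,0,0.0625,55],
    [0.72,0.22,0,0,0,0.0625,55],
    [0.9,0.28,0.05,0,0,0.0625,55],
    [0.974,0.3,0.1,0,0,0.0625,55],
    [0.974,0.3,0.1,0,0,0.0625,55],
    [0.974,0.3,0.1,0,0,0.0625,55],
  ],
)

```text
t: 18.55
tcp_pos: [575.1, 258.0, 168.8]
eef_rot: [[-0.071, 0.997, -0.001], [0.997, 0.071, -0.001], [-0.001, -0.001, -1.0]]
wrist_force: [0.2, -0.2, 0.3]
gripper_width: 46.7
gripper_force: 0.0
```

```bash
python3 - <<'E'
from h import *
s=telemetry.get_state(); im=optics.read_camera('wrist')[:,:,::-1].copy(); tp=optics.read_camera('top')[:,:,::-1]
print(s['t'],s['tcp_pos'],s['eef_rot'].round(3),s['joints'].round(1)); print(wproj((578,258,112),s))
cv2.imwrite('pics/w6.png',np.hstack([cv2.resize(im,(440,330)),cv2.resize(tp[210:300,365:440],(275,330),interpolation=cv2.INTER_CUBIC)]))
cv2.imwrite('pics/w6full.png',im)
E
```

```text
18.55 [575.07448403 257.97832079 168.81112439] [[-0.071  0.997 -0.001]
 [ 0.997  0.071 -0.001]
 [-0.001 -0.001 -1.   ]] [  3.6  36.7 -43.9  95.6  28.8  59.6 -45.5]
[329.20981496 272.38089268]
```

View pics/w6.png

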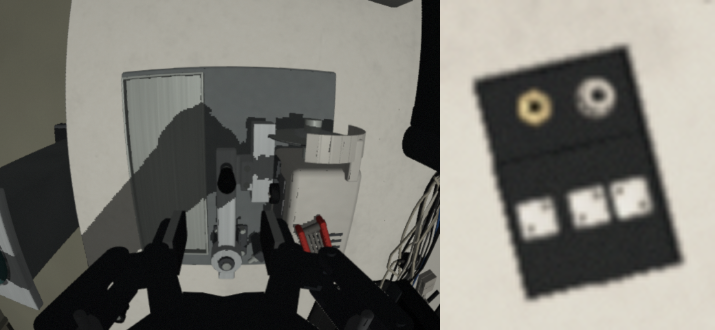

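The wrist view shows the knob top at full-frame px (330, 273), as predicted, and between the fingers. The top crop shows all three samples in the large compartment, with the bush and nut undisturbed. I'll descend onto the knob and grip it.

>>> move_arm(
  targets=[
    [0,0.012,0.1,0,0,0,55],
    [0,0.012,0.2,0,0,0,55],
    [0,0.012,0.29,0,0,0,55],
    [0,0.012,0.34,0,0,0,55],
    [0,0.012,0.363,0,0,0,55],
    [0,0.012,0.363,0,0,0,55],
    [0,0.012,0.363,0,0,0,0],
    [0,0.012,0.363,0,0,0,0],
    [0,0.012,0.363,0,0,0,0],
    [0,0.012,0.363,0,0,0,0],
    [0,0.012,0.363,0,0,0,0],
    [0,0.012,0.363,0,0,0,0],
    [0,0.012,0.363,0,0,0,0],
  ],
  squeeze=60,
)

```text
t: 19.95
tcp_pos: [578.0, 258.8, 79.8]
eef_rot: [[-0.07, 0.998, -0.0], [0.998, 0.07, -0.001], [-0.001, -0.0, -1.0]]
wrist_force: [-3.9, -1.7, 5.7]
gripper_width: 14.1
gripper_force: 58.4
```

```bash
python3 - <<'E'
from h import *
s=telemetry.get_state();R=s['eef_rot'];print(s['tcp_pos'],s['gripper_width'],s['wrist_force'],R.round(3),np.degrees(np.arctan2(R[1,1],R[0,1])))
y=np.radians(4.1); S=np.array([[np.cos(y),-np.sin(y)],[np.sin(y),np.cos(y)]])
for a in (.1,.2,.3,.4,.5,.6,.7,.75,.78):
    d=S@np.array([-115*np.sin(a),115*(np.cos(a)-1)]); print(a,(R.T@np.r_[d,0]/250).round(3),round(-np.degrees(a)/120,3))
E
```

```text
[578.03531001 258.82085066  79.84942824] 14.108845845067668 [-3.92208459 -1.67929711  5.73560009] [[-0.07   0.998 -0.   ]
 [ 0.998  0.07  -0.001]
 [-0.001 -0.    -1.   ]] 4.0345733119643254
0.1 [-0.002 -0.046  0.   ] -0.048
0.2 [-0.009 -0.091  0.   ] -0.095
0.3 [-0.021 -0.136  0.   ] -0.143
0.4 [-0.037 -0.179  0.   ] -0.191
0.5 [-0.057 -0.22   0.   ] -0.239
0.6 [-0.081 -0.26   0.   ] -0.286
0.7 [-0.109 -0.296  0.   ] -0.334
0.75 [-0.124 -0.313  0.   ] -0.358
0.78 [-0.133 -0.323  0.   ] -0.372
```

>>> move_arm(
  targets=[
    [0,-0.023,0,0,0,-0.024,0],
    [-0.002,-0.046,0,0,0,-0.048,0],
    [-0.005,-0.069,0,0,0,-0.072,0],
    [-0.009,-0.091,0,0,0,-0.095,0],
    [-0.014,-0.114,0,0,0,-0.119,0],
    [-0.021,-0.136,0,0,0,-0.143,0],
    [-0.028,-0.158,0,0,0,-0.167,0],
    [-0.037,-0.179,0,0,0,-0.191,0],
    [-0.037,-0.179,0,0,0,-0.191,0],
  ],
)

```text
t: 20.85
tcp_pos: [536.4, 247.6, 80.0]
eef_rot: [[-0.454, 0.891, 0.005], [0.891, 0.454, 0.003], [0.001, 0.006, -1.0]]
wrist_force: [5.1, 4.2, -1.2]
gripper_width: 14.6
gripper_force: 58.5
```

```bash
cat > k.py <<'E'
from h import *
s=telemetry.get_state();R=s['eef_rot'];p=s['tcp_pos'][:2]
y=np.radians(4.1); S=np.array([[np.cos(y),-np.sin(y)],[np.sin(y),np.cos(y)]])
piv=np.array([578.0,258.8])-S@[0,115]; v=S.T@(p-piv); a0=np.arctan2(-v[0],v[1]); yaw=np.degrees(np.arctan2(R[1,1],R[0,1]))
print(s['t'],piv,'angle',a0,'rad',np.hypot(*v),'yaw',yaw-4.1,s['wrist_force'],s['gripper_width'],s['joints'].round(1))
for a in (.45,.5,.55,.6,.65,.7,.75,.78,.8,.82):
    d=S@np.array([-115*np.sin(a),115*np.cos(a)])+piv-p; print(a,(R.T@np.r_[d,0]/250).round(3),round((yaw-4.1-np.degrees(a))/120,3))
E
python3 k.py
```

```text
20.85 [586.2222061  144.09430996] angle 0.37722021238965525 rad 114.86089497794117 yaw 22.872019877628524 [ 5.12419028  4.22833949 -1.19722536] 14.573060237872896 [  5.4  41.6 -45.7 104.4  38.2  50.3 -31.6]
0.45 [ 0.    -0.033 -0.   ] -0.024
0.5 [-0.002 -0.056 -0.   ] -0.048
0.55 [-0.005 -0.079 -0.   ] -0.072
0.6 [-0.009 -0.102 -0.001] -0.096
0.65 [-0.014 -0.124 -0.001] -0.12
0.7 [-0.02  -0.146 -0.001] -0.144
0.75 [-0.027 -0.168 -0.001] -0.167
0.78 [-0.032 -0.181 -0.001] -0.182
0.8 [-0.036 -0.19  -0.001] -0.191
0.82 [-0.039 -0.198 -0.001] -0.201
```

>>> move_arm(
  targets=[
    [0,-0.023,0,0,0,-0.024,0],
    [-0.002,-0.046,0,0,0,-0.048,0],
    [-0.004,-0.069,0,0,0,-0.072,0],
    [-0.009,-0.092,0,0,0,-0.096,0],
    [-0.013,-0.114,0,0,0,-0.12,0],
    [-0.019,-0.135,0,0,0,-0.144,0],
    [-0.024,-0.152,0,0,0,-0.158,0],
    [-0.027,-0.16,0,0,0,-0.167,0],
    [-0.027,-0.165,0,0,0,-0.167,0],
    [-0.027,-0.165,0,0,0,-0.167,0],
    [-0.027,-0.165,0,0,0,-0.167,0],
  ],
)

```text
t: 21.95
tcp_pos: [503.6, 223.8, 80.0]
eef_rot: [[-0.731, 0.683, 0.006], [0.683, 0.731, 0.005], [-0.001, 0.008, -1.0]]
wrist_force: [6.6, 5.9, -3.8]
gripper_width: 14.1
gripper_force: 58.8
```

```bash
python3 k.py
```

```text
21.95 [586.2222061  144.09430996] angle 0.7314688278390239 rad 114.80079539860365 yaw 42.84683096741272 [ 6.61804498  5.85621679 -3.76708674] 14.125026578556747 [ 10.9  40.8 -50.8 109.8  41.8  49.4 -15. ]
0.45 [-0.019  0.127  0.001] 0.142
0.5 [-0.013  0.105  0.001] 0.118
0.55 [-0.008  0.083  0.001] 0.094
0.6 [-0.004  0.06   0.   ] 0.071
0.65 [-0.001  0.037  0.   ] 0.047
0.7 [0.    0.014 0.   ] 0.023
0.75 [ 0.001 -0.009 -0.   ] -0.001
0.78 [ 0.001 -0.022 -0.   ] -0.015
0.8 [ 0.    -0.031 -0.   ] -0.025
0.82 [-0.    -0.041 -0.   ] -0.034
```

>>> move_arm(
  targets=[
    [0,-0.005,0,0,0,0,0],
    [0,-0.01,0,0,0,0,0],
    [0,-0.015,0,0,0,0,0],
    [0,-0.02,0,0,0,0,0],
    [0,-0.02,0,0,0,0,0],
    [0,-0.02,0,0,0,0,0],
  ],
)

```text
t: 22.55
tcp_pos: [501.6, 221.6, 80.0]
eef_rot: [[-0.731, 0.682, 0.008], [0.682, 0.731, 0.009], [-0.0, 0.012, -1.0]]
wrist_force: [10.4, 9.6, -8.7]
gripper_width: 14.7
gripper_force: 58.7
```

```bash
python3 k.py | head -1
```

```text
22.55 [586.2222061  144.09430996] angle 0.7575969043391048 rad 114.7833852471174 yaw 42.86217464258618 [10.40400827  9.63335813 -8.72933648] 14.673668784815185 [ 11.3  40.5 -51.  110.4  41.8  48.9 -14.9]
```

>>> move_arm(
  targets=[
    [0,-0.005,0,0,0,0,0],
    [0,-0.01,0,0,0,0,0],
    [0,-0.01,0,0,0,0,0],
    [0,-0.01,0,0,0,0,0],
    [0,-0.01,0,0,0,0,0],
  ],
  squeeze=80,
)

```text
t: 23.05
tcp_pos: [501.4, 221.5, 80.2]
eef_rot: [[-0.731, 0.682, 0.011], [0.682, 0.731, 0.013], [0.0, 0.017, -1.0]]
wrist_force: [15.6, 14.3, -15.2]
gripper_width: 13.5
gripper_force: 78.2
```

```bash
python3 k.py | head -1
```

```text
23.05 [586.2222061  144.09430996] angle 0.7596227373077001 rad 114.8225005215409 yaw 42.887050178482056 [ 15.60525515  14.26982121 -15.20523659] 13.468403631991853 [ 11.5  40.4 -51.  110.6  41.8  48.6 -14.9]
```

>>> move_arm(
  targets=[
    [0,0.004,0,0,0,0,0],
    [0,0.004,0,0,0,0,0],
    [0,0.004,0,0,0,0,0],
    [0,0.004,0,0,0,0,0],
    [0,0.004,0,0,0,0,0],
    [0,0.004,0,0,0,0,0],
    [0,0.004,0,0,0,0,0],
    [0,0.004,0,0,0,0,0],
  ],
)

```text
t: 23.85
tcp_pos: [501.5, 221.5, 80.2]
eef_rot: [[-0.731, 0.682, 0.01], [0.682, 0.731, 0.011], [-0.0, 0.015, -1.0]]
wrist_force: [13.1, 12.3, -12.7]
gripper_width: 13.7
gripper_force: 78.5
```

```bash
python3 k.py | head -1; python3 - <<'E'
from h import *
im=optics.read_camera('side')[:,:,::-1]; cv2.imwrite('pics/fin.png',cv2.resize(im[200:460,180:440],(780,600)[::1] if 0 else (590,590)))
E
```

```text
23.85 [586.2222061  144.09430996] angle 0.7585727418166425 rad 114.78123731912102 yaw 42.87650173815555 [ 13.12523187  12.29078949 -12.66633298] 13.688805620283608 [ 11.4  40.5 -51.  110.5  41.8  48.7 -14.9]
```

View pics/fin.png

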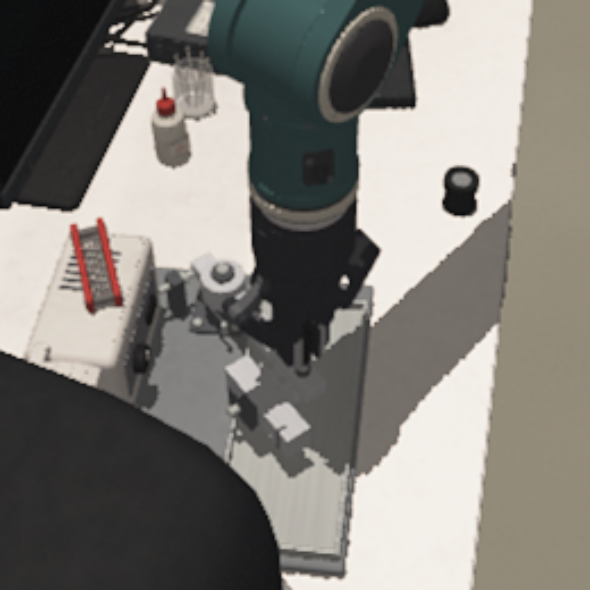

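The side view shows the feed arm swung out over the catch tray with the knob still gripped, at about crop (305, 350), and everything else standing. The force has risen with no further motion, so the arm is on its stop.

```bash
python3 -c "
from workcell import ticket; print(ticket.hand_in())"
```

```text
the job is handed in; nothing more can be done
None
```

The three samples are in the tray's large compartment, the bush and nut are undisturbed in the small one, and the gripper is still holding the feed arm against its stop; the job was handed in at about 24 s.

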